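Raise the grille of the sanding box

TASK

The heavy slotted steel grille on top of the sanding box is raised by the hand lever on the box's side. With the fingertips press the paddle at the long end of the lever smoothly all the way down, so that the grille is fully raised, and finish while still holding it down, so that I can brush out the filter underneath. The lever is only pressed, never lifted or forced; do not let the grille slam, do not touch the grille itself, and leave the things lying around where they are.

Things in the scene. Friction and masses are not known exactly. Their poses are not given: they have to be found in the camera images.
- paddle_top (a point): centre of the top face of the paddle at the end of the lever's long arm. At rest about 222 mm above the bench, sloping 20 degrees, outer end higher. It travels on a vertical arc of radius 256 mm about the pivot down to about 69 mm above the bench at the stop. Its axes are those of lever.
- lever_pivot (a point): centre of the lever's pivot bolt, 115 mm above the bench, on a bracket at the box's long side; axes as sander
- lever_turn (a joint): turn of the lever in rad about the level pivot bolt: 0 at rest (held by the grille's weight), growing as the paddle goes down, 0.61 at the rubber stop. About 5 to 16 N straight down on the paddle moves it; let go, it swings back up as the grille falls. It could be lifted off the lug to -0.15.
- sander: the sanding box, fixed: grey steel, 330 x 440 mm, 108 mm high with the grille. Origin on the bench right under the paddle's centre at rest; y runs level along the lever from paddle to box, z up. The box fills x 35 to 365 mm, y 125 to 565 mm; the pivot is at (0, 240, 115) mm.
- grille: the slotted steel grille, 316 x 416 x 8 mm, about 3 kg, hinged on the box's short edge farthest from the paddle. It lies level on the box; with the lever at its stop it is tilted about 0.27 rad, its end nearer the paddle about 110 mm higher. Origin at the lug over the lever's roller, axes as sander while flat.
- mallet: turned wooden carver's mallet standing on its head, 88 mm wide, 240 mm high; origin at the centre of its foot
- sanding_block: cork sanding block, 70 x 117 x 32 mm, lying flat; origin at the centre of its underside
- tape_roll: roll of paper tape lying flat, 76 mm across, 24 mm high; origin at the centre of its underside
- gouge: carving gouge with a wooden handle lying on the bench, 270 mm long along its y axis, 28 mm thick; origin near its middle on the bench
- lever: the lever, a cranked flat steel bar 8 mm thick, 22 mm deep. Its long arm (255 mm) ends in the paddle, a dark steel plate with low rubber ribs, 92 mm wide across the lever, 76 mm long, 10 mm thick; its short arm (101 mm) ends in a black 20 mm roller that bears from below on a lug of the grille's edge. Origin on the pivot; at rest its axes are those of sander.

How it is judged (in metres and radians):
On the way:
1. the fingertips press the paddle and the grille begins to rise (contact force between the fingers and paddle above 1 N and angle between grille's own z axis and vertical above 0.04 rad), for 0.1 s.
At the end, for the whole second after the job is handed in: The fingers still press the paddle with more than 1.5 N, the lever stands within 0.06 rad of its stop, and the grille is raised by more than 0.235 rad and at rest (value of joint lever_turn above 0.55 rad and angle between grille's own z axis and vertical above 0.235 rad and angular speed of grille below 0.05 rad/s and contact force between the fingers and paddle above 1.5 N); the arm keeps its last pose, push and grip.
It fails at once if the lever is lifted (value of joint lever_turn below -0.05 rad).
It fails at once if the paddle is forced with more than 80 N (contact force between the fingers and paddle above 80 N).
It fails at once if the robot touches the grille (contact force between any of the fingers, the arm and grille above 1 N).
It fails at once if the grille is jerked up or slams down, faster than 1 rad/s (angular speed of grille above 1 rad/s).
It fails at once if a thing lying around is moved by more than 30 mm (distance of any of mallet, sanding_block, tape_roll, gouge from where it was at the start of the episode above 0.03 m).
It also fails if it takes over 32 s, if anything falls off the work surface, if the arm or the gripper's body presses on something with over 40 N, if the wrist force passes 120 N, or if a joint passes its speed limit or range.

ROBOT

A 7-joint arm with a two-finger parallel gripper is mounted at the origin on the work surface. World frame = base frame: x ahead of the robot, y to its left, z up, the work surface at z = 0. Lengths are in mm, angles in rad, forces in N, time in s.
With the tool pointing down it reaches from about 400 to 850 mm from the base axis. Payload 4.5 kg.
Tool frame: the origin (TCP) lies between the finger pads; the fingertips stand tip_reach ahead of it and the grasp point (between the pads) lies 2 mm behind it (tip_reach is the distance from the TCP to the fingertips, in mm); z points along the fingers, y is the direction in which the jaws open and shut (so a half turn about z gives the same grasp; the last joint's range is limited). The gripper opens to 85 mm and grips with 20 to 120 N. Pads are 22 mm wide; open, the fingers measure 114 mm over their backs; the gripper's body (76 mm by 85 mm) begins 54 mm behind the grasp point. The pads swing forward as they close: fully open they stand 13 mm farther back than shut.
Start: joints at [-1.185, 0.689, -0.195, 1.565, 0.157, 0.902, -0.215], TCP at [215.349, 586.752, 248.317] pointing down, gripper open.
Joint ranges: [-3.01, 3.01], [-0.46, 2.08], [-1.47, 1.51], [0.13, 2.56], [-1, 4.14], [0.04, 2.09], [-2.66, 2.66]. Speed limits (rad/s): [2.57, 2.57, 3.14, 3.14, 3.14, 3.14, 3.14].

INTERFACE

Orientations are given as a unit quaternion [x, y, z, w].
In Python, from station import * gives the robot as it stands.
- The arm moves only by the tool play_rows, never from a script. Its argument "motion" is text: rows parted by semicolons, each of 7 numbers parted by spaces: the shift along the tool's x, y, z in mm, then the turn, a rotation vector about the tool's x, y, z in rad, then the opening, from -1 (shut) to 1 (fully open). A call has 1 to 20 rows; each row is the pose to reach, as a shift and turn from the pose commanded when the call began, along the tool's axes at that moment; what a row does not reach only later rows make up. A row lasts 1/12 s, in which the tool goes at most 41.7 mm and 7.16 degrees, less where a joint would pass 70% of its speed; a pose out of reach is approached as far as the arm can. A call with a gripper value outside its range is refused whole. The fingers move at their own pace and stop on an object; "newtons" is the grip in N (left out, the last holds). Time passes only in rows, so rows that repeat a pose let the fingers close. It gives the time, the measured TCP pose, the force and the opening at its end, in the units of the state.
- read_state(): the state, without advancing time (a new reading comes with each control period).
- capture(name): name is "scene" or "top"; returns (picture, depth): 480x640x3 uint8, red, green, blue; 480x640 float32, mm along the optical axis (not along the pixel's ray), 0 where there is no reading.
- camera_model(name): a dict with "K" (3x3 intrinsics, pixels), "rvec" (rotation vector, rad) and "tvec" (3), from world to camera coordinates, as OpenCV has them. Camera axes: x right, y down, z forward; pixel columns grow to the right and rows downward; lengths in mm; the calibration is good to about 2 mm. A picture is of the moment at which its call begins. camera_model takes no time and is no camera call.
- job_done(): hands the job in, once; it reports no verdict.
Trained networks look in the newest picture that a camera, given by its name, has taken for a name from the list of things; names that differ only in an ending like _2 or _b are one class to them, and where a whole thing is asked for, a point or a joint stands for the part that bears it (a point fixed in the world has none). Each returns a list of dicts, best first, with "conf" (0 to 1); they miss things now and then, are a little off and sometimes report something else, mostly with a low value. They report only what shows in the picture. A call takes as long as a camera call.
- look_for(camera, thing): "at" ([x, y, z] in mm, in world coordinates, good to about 4 mm: the middle of the surface that is visible of it).
- silhouettes(camera, thing): "region" (480x640 bool, what is visible of it).
- place_of(camera, thing): "at" ([x, y, z] in mm, in world coordinates, good to about 4 mm: a listed point, or the origin of a listed thing).
The state is a dict: "time_s": time; "joints": joint angles; "qvel": joint speeds; "effort": joint torques, N m; "position": TCP position; "ee_rot": TCP orientation; "wrist_force": force on the tool from outside, world axes, zero at the start; "torque": the same for the moment, N m; "grip_width": opening from 0.0 (shut) to 1.0 (fully open).
Only numpy, scipy, OpenCV 4.12 (cv2) and the standard library are available. Lean on these libraries where they do the work, as an engineer would, in place of code of your own. Each camera call takes 0.05 s, during which the arm holds its last target.

## Working session

There is one attempt and no reset: what is moved stays moved. The work goes in short steps, Python scripts to look and compute and a tool call to move; the robot and the scene stay as the last step left them, time stands still between calls to the robot, and variables do not carry over. Pictures are saved under pics/ and viewed, and the job is handed in when it is done.

Besides the shell and the picture viewer there is one more tool, called after "Request:" as name(argument=value, ...), one argument or row to a line, values as JSON. play_rows: Moves the arm, as the interface text tells. Its arguments: {"type":"object","properties":{"motion":{"type":"string"},"newtons":{"type":"number"}},"required":["motion"]}

```bash
mkdir -p pics; ls; python3 - <<'E'
from station import *
import cv2
s=read_state()
for k in s: print(k,s[k])
for c in ("scene","top"):
    p,d=capture(c); cv2.imwrite(f"pics/{c}0.png",p[:,:,::-1])
    for t in ["paddle_top","lever_pivot","sander","mallet","sanding_block","tape_roll","gouge","grille"]:
        print(c,t,[(r['conf'],[round(float(v)) for v in r['at']]) for r in place_of(c,t)][:2])
    m=camera_model(c);print(m)
print(read_state()['time_s'])
E
```

```text
pics
time_s 0.0
joints [-1.18517792  0.68998094 -0.19450212  1.56636572  0.15727106  0.90248783
 -0.21510085]
qvel [-0.00090007 -0.0003083   0.00072761  0.00073625 -0.0001371   0.00137459
 -0.00096506]
effort [-6.89572353e-04 -5.39619076e+01 -1.26674574e+00 -1.58540064e+01
  9.06031521e-03  9.51391325e-03 -3.09571803e-06]
position [215.20768681 586.11276447 247.47982928]
ee_rot [ 1.74974208e-01  9.84572581e-01 -9.21312167e-04 -1.03017975e-04]
wrist_force [-0.10729779 -0.86132818  0.34956364]
torque [-0.02871214  0.0285971   0.01609636]
grip_width 0.9990845028322229
scene paddle_top [(0.63, [460, -36, 223])]
scene lever_pivot [(0.74, [507, 193, 115]), (0.37, [430, -218, -2])]
scene sander [(0.18, [540, -265, 0])]
scene mallet [(0.82, [539, -265, -1])]
scene sanding_block [(0.83, [430, -219, 0])]
scene tape_roll [(0.67, [602, -68, -1])]
scene gouge [(0.79, [398, 216, -6])]
scene grille [(0.7, [529, 292, 99])]
{'K': array([[539.62936499,   0.        , 316.41721329],
       [  0.        , 539.62936499, 236.96896612],
       [  0.        ,   0.        ,   1.        ]]), 'rvec': array([ 2.38202556,  0.74204493, -0.26040555]), 'tvec': array([-457.18546658, -168.23917499, 1500.02995692])}
top paddle_top []
top lever_pivot [(0.64, [506, 196, 118])]
top sander []
top mallet [(0.84, [542, -264, -1])]
top sanding_block [(0.82, [429, -223, 2])]
top tape_roll [(0.59, [602, -62, 1])]
top gouge [(0.97, [395, 220, 0])]
top grille [(0.87, [526, 290, 98]), (0.45, [506, 197, 117])]
{'K': array([[513.07038568,   0.        , 317.28900857],
       [  0.        , 513.07038568, 237.45832899],
       [  0.        ,   0.        ,   1.        ]]), 'rvec': array([ 2.15624232, -2.16341834,  0.13451647]), 'tvec': array([  -4.64683704,  544.18988564, 1237.14341068])}
0.9
```

View pics/scene0.png

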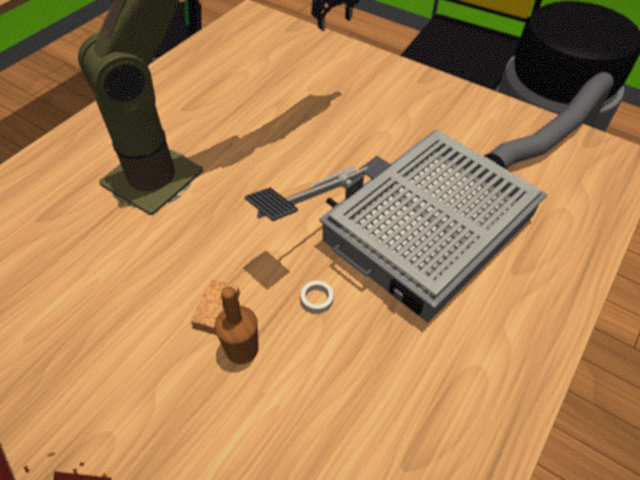

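View pics/top0.png

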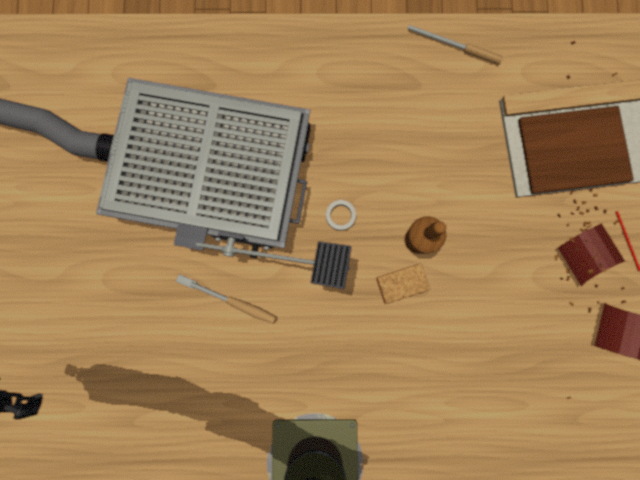

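The scene view shows the paddle at about (272,203), with the mallet at (240,330), the sanding block at (215,305) and the tape at (317,296). In the top view the paddle is at (331,265) and the lever runs to the pivot at (230,247). The gouge is at (228,298) and the mallet at (427,236). Next I'll refine the paddle from depth in both views.

```bash
cat > h.py <<'E'
from station import *
import numpy as np, cv2
from scipy.spatial.transform import Rotation as R
def world(c,d,mask):
    m=camera_model(c);v,u=np.nonzero(mask&(d>0));z=d[v,u];K=m['K']
    P=np.stack([(u-K[0,2])/K[0,0]*z,(v-K[1,2])/K[1,1]*z,z],1)
    Rm=cv2.Rodrigues(m['rvec'])[0];return (P-m['tvec'])@Rm
E
python3 - <<'E'
from h import *
piv=np.array([507,194.5,115]);pad=np.array([460,-36,222])
for c in ("scene","top"):
    p,d=capture(c)
    ok=np.ones(d.shape,bool)
    X=world(c,d,ok)
    s=(np.hypot(X[:,0]-460,X[:,1]+40)<75)&(X[:,2]>195)&(X[:,2]<245)
    Q=X[s]
    cl=cv2.minAreaRect(Q[:,:2].astype(np.float32))
    print(c,s.sum(),Q.mean(0).round(1),np.median(Q,0).round(1),cl,Q[:,2].min(),Q[:,2].max())
    A=np.c_[Q[:,:2]-Q[:,:2].mean(0),np.ones(len(Q))];co=np.linalg.lstsq(A,Q[:,2],rcond=None)[0];print('plane',co, np.degrees(np.arctan(np.hypot(*co[:2]))))
    # lever bar
    b=(np.hypot(X[:,0]-490,X[:,1]-90)<60)&(X[:,2]>100)
    B=X[b]; print('bar',len(B),np.polyfit(B[:,1],B[:,0],1) if len(B)>5 else 0)
    print([(r['conf'],r['at']) for r in place_of(c,"paddle_top")+look_for(c,"paddle_top")])
print(read_state()['time_s'])
E
```

```text
scene 1053 [468.  -41.5 223.4] [467.4 -43.  224.4] ((466.2195129394531, -30.735088348388672), (91.74037170410156, 92.81566619873047), 80.47838592529297) 195.0027522003719 238.83059450823674
plane [-6.31172583e-02 -2.66155543e-01  2.23444874e+02] 15.298298829230138
bar 417 [2.52600880e-01 4.77918727e+02]
[(0.56, [460.2, -36.6, 221.0]), (0.59, [479.6, -16.0, 218.1])]
top 1536 [464.1 -33.9 222.4] [464.  -34.2 222.8] ((465.6208801269531, -28.281906127929688), (91.22029113769531, 91.92066192626953), 79.70811462402344) 195.12994797857993 237.74347109669642
plane [-5.92631125e-02 -3.43089447e-01  2.22406772e+02] 19.196594238602792
bar 342 [3.11437706e-01 4.76249390e+02]
[(0.57, [463.9, -34.5, 223.1]), (0.59, [477.4, -22.5, 220.0])]
1.2
```

```bash
cat >> h.py <<'E'
def togo(t):
    s=read_state();r=R.from_quat(s['ee_rot']);return r.inv().apply(np.array(t)-s['position'])
E
python3 - <<'E'
from h import *
import station
print([n for n in dir(station) if not n.startswith('__')], getattr(station,'tip_reach',None))
s=read_state();print(s['position'],R.from_quat(s['ee_rot']).as_matrix().round(3))
print(togo([464,-37,310]))
E
```

```text
['PlanningError', 'camera_model', 'capture', 'job_done', 'look_for', 'place_of', 'read_state', 'silhouettes', 'tip_reach'] 17.0
[215.35101558 586.74482442 248.29832836] [[-0.939  0.345  0.   ]
 [ 0.345  0.939  0.   ]
 [ 0.     0.    -1.   ]]
[-448.36294574 -499.85244985  -61.71885442]
```

Request:
play_rows(
  motion="-10 -10 -30 0 0 0.05 -1; -35 -40 -60 0 0 0.12 -1; -63 -70 -62 0 0 0.2 -1; -91 -101 -62 0 0 0.28 -1; -119 -132 -62 0 0 0.36 -1; -147 -163 -62 0 0 0.44 -1; -175 -194 -62 0 0 0.52 -1; -203 -225 -62 0 0 0.6 -1; -231 -256 -62 0 0 0.68 -1; -259 -287 -62 0 0 0.76 -1; -287 -318 -62 0 0 0.84 -1; -315 -350 -62 0 0 0.92 -1; -343 -381 -62 0 0 1.0 -1; -370 -411 -62 0 0 1.08 -1; -395 -440 -62 0 0 1.16 -1; -415 -463 -62 0 0 1.24 -1; -432 -482 -62 0 0 1.32 -1; -442 -493 -62 0 0 1.4 -1; -448 -500 -62 0 0 1.4 -1; -448 -500 -62 0 0 1.4 -1",
  newtons=40,
)

```text
time_s: 2.87
position: [464.1, -38.8, 310.4]
ee_rot: [0.768, 0.64, -0.0, 0.001]
wrist_force: [0.1, -0.3, -0.2]
grip_width: -0.001
```

```bash
python3 - <<'E'
from h import *
s=read_state();print(s['time_s'],s['position'],s['joints'],s['grip_width'],s['wrist_force']);print(R.from_quat(s['ee_rot']).as_matrix().round(3))
print(togo([463,-38,245]))
for c in ("scene","top"):
    p,d=capture(c); cv2.imwrite(f"pics/{c}1.png",p[:,:,::-1])
E
```

```text
2.8667 [464.14031898 -38.77568443 310.38029313] [-0.170131    0.40146503  0.22440261  1.95596405 -0.12070499  0.79606141
 -0.06033135] -0.0005337962360849409 [ 0.05478882 -0.29082597 -0.16696481]
[[ 0.181  0.984  0.001]
 [ 0.984 -0.181 -0.001]
 [-0.001  0.001 -1.   ]]
[ 0.60802151 -1.32235371 65.37863897]
```

View pics/scene1.png

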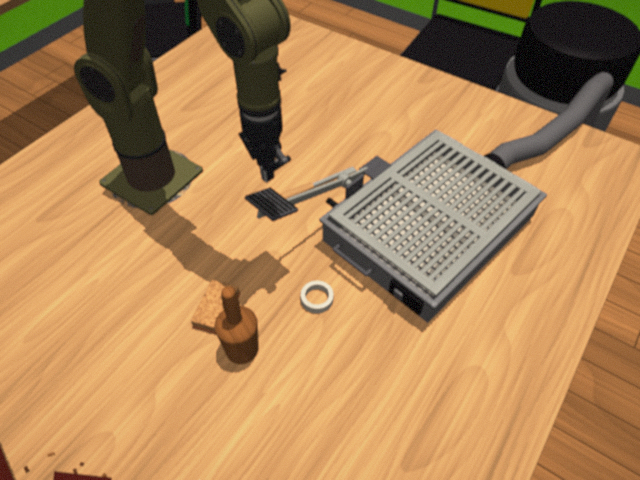

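The scene view shows the shut fingertips at about (268,175), above the paddle at (272,203). The tool x axis now runs along the lever and z points down. I'll descend slowly to contact.

Request:
play_rows(
  motion="0 0 12 0 0 0 -1; 0 0 28 0 0 0 -1; 0 0 42 0 0 0 -1; 0 0 52 0 0 0 -1; 0 0 58 0 0 0 -1; 0 0 61 0 0 0 -1; 0 0 63 0 0 0 -1; 0 0 65 0 0 0 -1; 0 0 67 0 0 0 -1; 0 0 69 0 0 0 -1; 0 0 71 0 0 0 -1; 0 0 72 0 0 0 -1; 0 0 72 0 0 0 -1",
)

```text
time_s: 4.05
position: [463.9, -38.0, 238.9]
ee_rot: [0.768, 0.64, 0.0, 0.001]
wrist_force: [-2.1, -1.6, 6.3]
grip_width: 0.001
```

Request:
play_rows(
  motion="-0.5 0 1 0 0 0 -1; -1 0 3 0 0 0 -1; -2 0 5 0 0 0 -1; -3 0 8 0 0 0 -1; -4.5 0 11 0 0 0 -1; -6 0 15 0 0 0 -1; -7.5 0 19 0 0 0 -1; -9 0 23 0 0 0 -1; -10.5 0 27 0 0 0 -1; -12 0 31 0 0 0 -1; -13 0 35 0 0 0 -1; -14 0 39 0 0 0 -1; -15 0 43 0 0 0 -1; -16 0 47 0 0 0 -1; -17 0 51 0 0 0 -1; -18 0 55 0 0 0 -1; -18.5 0 58 0 0 0 -1; -19 0 60 0 0 0 -1; -19 0 61 0 0 0 -1; -19 0 61 0 0 0 -1",
)

```text
time_s: 5.72
position: [460.6, -56.0, 177.7]
ee_rot: [0.768, 0.64, 0.0, 0.0]
wrist_force: [-0.3, 0.2, 5.0]
grip_width: -0.0
```

```bash
python3 - <<'E'
from h import *
for c in ("scene","top"):
    p,d=capture(c); cv2.imwrite(f"pics/{c}2.png",p[:,:,::-1])
    X=world(c,d,np.ones(d.shape,bool)); 
    print(c,[(r['conf'],r['at']) for r in place_of(c,"paddle_top")],[(r['conf'],r['at']) for r in place_of(c,"grille")])
s=read_state();print(s['time_s'],s['position'],s['wrist_force'])
E
```

```text
scene [(0.96, [458.8, -55.6, 160.8])] [(0.68, [527.1, 294.7, 123.4])]
top [] [(0.63, [529.3, 295.9, 126.5])]
6.0167 [460.58109214 -56.01833899 177.86688746] [-1.00166317 -1.29152246  5.43901947]
```

View pics/scene2.png

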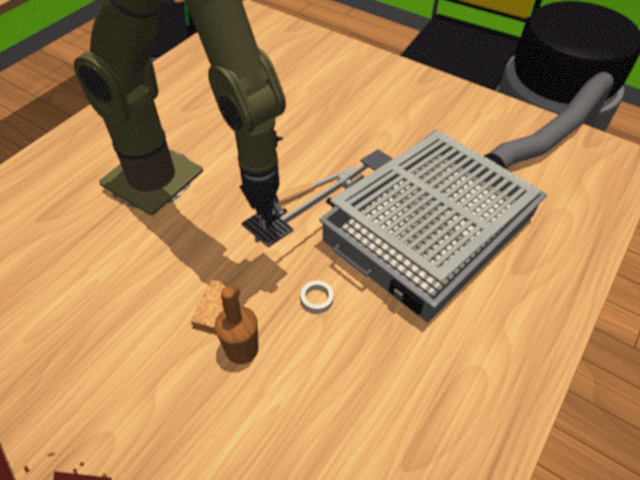

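The scene view shows the paddle at about (268,225) with the fingertips centred on it, and the grille partly raised. The place_of estimate for the paddle agrees with the fingertip position. I'll continue along the arc.

Request:
play_rows(
  motion="0 0 1.5 0 0 0 -1; -0.5 0 4 0 0 0 -1; -1 0 8 0 0 0 -1; -1.5 0 12 0 0 0 -1; -2 0 16 0 0 0 -1; -2.5 0 20 0 0 0 -1; -3 0 24 0 0 0 -1; -3.5 0 29 0 0 0 -1; -3.5 0 34 0 0 0 -1; -4 0 39 0 0 0 -1; -4 0 44 0 0 0 -1; -4 0 49 0 0 0 -1; -4 0 54 0 0 0 -1; -3.5 0 59 0 0 0 -1; -3.5 0 64 0 0 0 -1; -3 0 68 0 0 0 -1; -2.5 0 72 0 0 0 -1; -2.5 0 75 0 0 0 -1; -2 0 77 0 0 0 -1; -2 0 77 0 0 0 -1",
)

```text
time_s: 7.68
position: [460.2, -58.1, 100.5]
ee_rot: [0.768, 0.64, 0.0, 0.0]
wrist_force: [-1.1, -0.5, 3.9]
grip_width: 0.002
```

Request:
play_rows(
  motion="0 0 1 0 0 0 -1; 0 0 2 0 0 0 -1; 0.5 0 3 0 0 0 -1; 0.5 0 4 0 0 0 -1; 1 0 5 0 0 0 -1; 1 0 6 0 0 0 -1; 1 0 7 0 0 0 -1; 1.5 0 8 0 0 0 -1; 1.5 0 9 0 0 0 -1; 2 0 10 0 0 0 -1; 2 0 10 0 0 0 -1",
)

```text
time_s: 8.6
position: [460.5, -56.6, 90.7]
ee_rot: [0.768, 0.64, 0.0, 0.001]
wrist_force: [-0.5, -2.7, 5.4]
grip_width: -0.001
```

Request:
play_rows(
  motion="0 0 0.5 0 0 0 -1; 0 0 1 0 0 0 -1; 0 0 1.5 0 0 0 -1; 0.5 0 2 0 0 0 -1; 0.5 0 2 0 0 0 -1",
)

```text
time_s: 9.02
position: [460.5, -56.3, 88.7]
ee_rot: [0.769, 0.64, -0.0, 0.001]
wrist_force: [-0.3, -2.1, 5.8]
grip_width: -0.001
```

```bash
python3 - <<'E'
from h import *
s=read_state();print(s['time_s'],s['position'],s['wrist_force'])
E
```

```text
9.0167 [460.51196568 -56.26846844  88.74986216] [-0.34679546 -2.14162261  5.7675749 ]
```

Request:
play_rows(
  motion="0 0 0.5 0 0 0 -1; 0 0 1 0 0 0 -1; 0 0 1.5 0 0 0 -1; 0.5 0 2 0 0 0 -1; 0.5 0 2 0 0 0 -1; 0.5 0 2 0 0 0 -1",
)

```text
time_s: 9.52
position: [460.6, -56.0, 87.2]
ee_rot: [0.769, 0.64, 0.0, 0.001]
wrist_force: [-1.8, -2.6, 11.3]
grip_width: -0.001
```

```bash
python3 - <<'E'
from h import *
s=read_state();print(s['time_s'],s['position'],s['wrist_force'])
for c in ("scene","top"):
    p,d=capture(c); cv2.imwrite(f"pics/{c}3.png",p[:,:,::-1])
    print(c,[(r['conf'],r['at']) for r in place_of(c,"paddle_top")],[(r['conf'],r['at']) for r in place_of(c,"grille")])
    X=world(c,d,np.ones(d.shape,bool))
    # grille tilt: sander coords
    t=0.182; ex=np.array([np.cos(t),-np.sin(t)]);ey=np.array([np.sin(t),np.cos(t)])
    rel=X[:,:2]-np.array([507,194.5]);x=rel@ex;y=rel@ey+240
    m=(x>60)&(x<340)&(y>130)&(y<540)&(X[:,2]>110)
    from numpy.polynomial import polynomial as P
    yy,zz=y[m],X[m,2]
    for _ in range(8):
        a=np.polyfit(yy,zz,1);r=zz-np.polyval(a,yy);k=r>-6 if _<6 else abs(r)<6;yy,zz=yy[k],zz[k]
    print('tilt',np.arctan(a[0]),len(yy),np.std(zz-np.polyval(a,yy)))
E
```

```text
9.5167 [460.60779906 -56.03046335  87.20454444] [-1.75980279 -2.64437967 11.30447063]
scene [(0.79, [457.3, -55.3, 68.7])] [(0.97, [526.5, 299.4, 160.2]), (0.4, [544.0, -267.5, 0.6])]
tilt -0.26636255478493837 8341 1.9564123505813171
top [] [(0.88, [528.7, 304.4, 158.0])]
tilt -0.26544797934660624 11969 2.12949695075919
```

View pics/scene3.png

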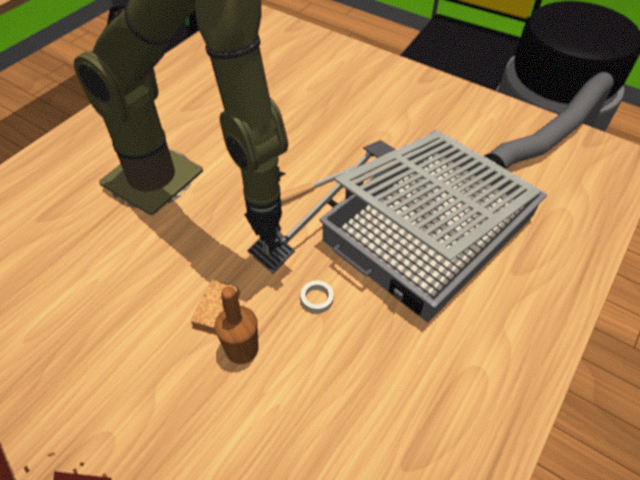

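The grille is raised to a tilt of about 0.266 rad, and the fingertips are on the paddle at about (270,250). The force has jumped from 5.8 N to 11.3 N, so the lever is on the rubber stop. I'll press slightly more and hold.

Request:
play_rows(
  motion="0 0 0.5 0 0 0 -1; 0 0 1 0 0 0 -1; 0 0 1 0 0 0 -1; 0 0 1 0 0 0 -1; 0 0 1 0 0 0 -1; 0 0 1 0 0 0 -1; 0 0 1 0 0 0 -1; 0 0 1 0 0 0 -1",
)

```text
time_s: 10.48
position: [460.6, -56.0, 87.0]
ee_rot: [0.769, 0.64, 0.0, 0.001]
wrist_force: [-2.6, -2.8, 21.3]
grip_width: -0.002
```

```bash
python3 - <<'E'
from h import *
s=read_state();print(s['time_s'],s['position'],s['wrist_force'],abs(s['qvel']).max())
f=-1
if 6<s['wrist_force'][2]<40:
    for t in ["mallet","sanding_block","tape_roll","gouge"]:
        if t=="mallet": capture("top")
        print(t,[(r['conf'],r['at']) for r in place_of("top",t)][:1])
    print(read_state()['wrist_force'],job_done())
E
```

```text
10.4833 [460.61148512 -56.02898183  86.96653673] [-2.5566051  -2.78028161 21.25850158] 0.0012956404027108
mallet [(0.93, [540.5, -262.7, -1.2])]
sanding_block [(0.97, [428.5, -221.3, 2.5])]
tape_roll []
gouge [(0.58, [392.7, 218.0, -0.6])]
the job is handed in; nothing more can be done
[-3.20187369 -2.96215616 20.39807584] None
```

The lever is held down on its rubber stop with the shut fingertips and the grille is fully raised. I handed the job in at about 10.7 s; no verdict is reported.

- **Motion:** I pressed the paddle slowly along its arc. Every force reading at the end of a move was about 4 to 11 N until the final press.
- **Paddle and stop:** The wrist force jumped from 5.8 to 11.3 N when the lever reached the stop. It is now about 20 N upward and the arm is at rest. The paddle was measured at 69 mm above the bench, which matches the stop height.
- **Grille:** The tilt measured from depth was 0.266 rad in the scene view and 0.265 rad in the top view. I took this just before the last 1 mm of press.
- **Things lying around:** The mallet, sanding block and gouge were found within about 4 mm of their starting places. The network missed the tape roll in the last top picture, so I have no final position for it. It looks unmoved in the scene picture taken just before the last press, and the arm did not go near it.
- **Disagreement:** The top camera gave no paddle position in most of its pictures, including both later ones, so the lowered paddle height comes from the scene camera and the fingertip height only.

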